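Turn the topping carousel to the red tub and lock it

TASK

Turn the topping carousel by pushing with a fingertip against the spokes of its star handle until the tub with the red lid stands squarely at the green arrow. Then press the orange cap on the hub fully down to lock it. Push gently; do not touch or lift the tubs and leave everything else on the table where it is.

Things in the scene. Friction and masses are not known exactly. Their poses are not given: they have to be found in the camera images.
- star: Steel star handle on the carousel's upright axis. Origin: on the axis at table height; z up. Four level round spokes along its +x, +y, -x, -y: 14 mm thick, centre line 133 mm above the table, from the hub (radius 23 mm, top at 147 mm) to a black 24 mm ball centred 112 mm from the axis. 45 mm free between spokes and tub lids.
- turntable: Wooden disc 300 mm across, top 35 mm above the table, turning together with the star handle. Origin on the axis at table height. Carries four tubs, each half-way between two spokes seen from above; lid tops 81 mm above the table. Turns endlessly both ways, takes 3 to 5 N at 80 mm from the axis, and stops almost at once when not pushed.
- serve (a point): The serving place: on the disc's top, 35 mm above the table and 95 mm from the axis, straight towards the green arrow: the centre of the red-lidded tub must stop here. Belongs to the fixed base, does not turn. By eye: a flat green arrow lies on the table, pointing outwards, from under the disc to 235 mm from the axis.
- base: The fixed base under the turntable. Origin on the wheel's axis, on the table; its x axis points along the green arrow.
- lock (a joint): How far the orange lock cap has been pressed down (m): 0 is up, 0.008 is fully down. It moves straight down against about 3 N of friction and stays where it is left.
- lock_top (a point): Centre of the top face of the orange round lock cap on the hub of the star handle, 36 mm across, on the wheel's axis; its top is 169 mm above the table when up and 161 mm when pressed.
- tub_red: Closed round grey topping tub with a red lid, 75 mm across, 46 mm tall, about 0.15 kg, standing loose in a shallow well of the turntable (well wall 9 mm high, 2 mm play), its centre 95 mm from the axis. Origin: centre of its underside. This is the tub to bring to the arrow.
- tub_yellow: Closed round grey topping tub with a yellow lid, 75 mm across, 46 mm tall, about 0.15 kg, standing loose in a shallow well of the turntable (well wall 9 mm high, 2 mm play), its centre 95 mm from the axis. Origin: centre of its underside. Which lid is in which well varies.
- tub_blue: Closed round grey topping tub with a blue lid, 75 mm across, 46 mm tall, about 0.15 kg, standing loose in a shallow well of the turntable (well wall 9 mm high, 2 mm play), its centre 95 mm from the axis. Origin: centre of its underside. Which lid is in which well varies.
- tub_white: Closed round grey topping tub with a white lid, 75 mm across, 46 mm tall, about 0.15 kg, standing loose in a shallow well of the turntable (well wall 9 mm high, 2 mm play), its centre 95 mm from the axis. Origin: centre of its underside. Which lid is in which well varies.
- cutter: Bystander, leave alone: round aluminium biscuit cutter, a ring 64 mm across and 35 mm tall, standing close to the turntable. Origin: at its underside.
- shaker: Bystander, leave alone: small closed blue sprinkle jar with a yellow cap, 44 mm across, 90 mm tall, standing close to the turntable. Origin: at its underside.
- nozzle: Bystander, leave alone: steel piping nozzle, a cone 40 mm across the foot and 50 mm tall. Origin: at its underside.
- biscuit: Bystander, leave alone: one round golden biscuit, 80 mm across, 9 mm thick. Origin: at its underside.
- spatula: Bystander, leave alone: kitchen spatula lying flat on the table.
- mug: Bystander, leave alone: white mug, 76 mm across, 85 mm tall, with a handle. Origin: at its underside.
Not all that is in view belongs to the job. Leave any brown look-alike of the tub_white alone. What is shaped like the tub_red but brown is not meant.

How it is judged:
By the outcome, as a careful person would: the job done as asked, in the order asked, and still so for the second after the job is handed in, with the robot touching nothing.
It also fails if it takes over 54 s, if anything falls off the work surface, if the arm or the gripper's body presses on something with over 40 N, if the wrist force passes 120 N, or if a joint passes its speed limit or range.

ROBOT

A 6-joint arm with a two-finger parallel gripper is mounted at the origin on the work surface. World frame = base frame: x ahead of the robot, y to its left, z up, the work surface at z = 0. Lengths are in m, angles in rad, forces in N, time in s.
With the tool pointing down it reaches from about 0.3 to 0.75 m from the base axis. Payload 8.5 kg.
Tool frame: the origin (TCP) lies midway between the tips of the shut fingers; the grasp point (between the pads) lies 19 mm behind it (ctrl.pinch_z is the distance from the TCP to the grasp point, in m); z points along the fingers, y is the direction in which the jaws open and shut (so a half turn about z gives the same grasp; the last joint's range is limited). The gripper opens to 88 mm and grips with 3 to 60 N. Pads are 18 mm wide; open, the fingers measure 123 mm over their backs; the gripper's body (75 mm by 187 mm) begins 45 mm behind the grasp point.
Start: joints at [-1.402, 0.381, 1.297, -0, 1.464, -0.215], TCP at [0.206, -0.51, 0.239] pointing down, gripper open.
Joint ranges: [-3.11, 3.11], [-0.89, 2.33], [0.22, 2.48], [-1.42, 4.56], [0.17, 2.85], [-2.88, 2.88]. Speed limits (rad/s): [2.39, 2.39, 3.14, 3.14, 3.14, 3.14].

INTERFACE

Orientations are given as a rotation vector (axis times angle).
In Python, from station import ctrl, get_image, get_calibration, close_job, spotter gives the robot as it stands.
- The arm moves only by the tool servo_tool, never from a script. Its argument "commands" is a list of rows, each a list of 3 entries, a list of its own where there are three numbers: the shift along the tool's x, y, z in m, then the turn about the tool's z in degrees, then the finger opening in m, from 0 to 0.0881. A call has 1 to 10 rows; each row is the pose to reach, as a shift and turn from the pose commanded when the call began, along the tool's axes at that moment; what a row does not reach only later rows make up. A row lasts 1/10 s, in which the tool goes at most 50 mm and 8.59 degrees, less where a joint would pass 70% of its speed; a pose out of reach is approached as far as the arm can. A call with a gripper value outside its range is refused whole. The fingers move at their own pace and stop on an object; the grip force is fixed at half the most. Time passes only in rows, so rows that repeat a pose let the fingers close. It gives the time, the measured TCP pose, the force and the opening at its end, in the units of the state.
- ctrl.get_state(): the state, without advancing time (a new reading comes with each control period).
- get_image(name): name is "scene" or "top"; returns the picture (400x640x3 uint8, red, green, blue); there is no depth.
- get_calibration(name): a dict with "K" (3x3 intrinsics, pixels), "D" ([k1, k2, p1, p2, k3] as OpenCV has them; the pictures are not rectified), "R" (3x3) and "t" (3): a world point X has camera coordinates R X + t. Camera axes: x right, y down, z forward; pixel columns grow to the right and rows downward; lengths in m; the calibration is good to about 2 mm. A picture is of the moment at which its call begins. get_calibration takes no time and is no camera call.
- close_job(): hands the job in, once; it reports no verdict.
Trained networks look in the newest picture that a camera, given by its name, has taken for a name from the list of things; names that differ only in an ending like _2 or _b are one class to them, and where a whole thing is asked for, a point or a joint stands for the part that bears it (a point fixed in the world has none). Each returns a list of dicts, best first, with "conf" (0 to 1); they miss things now and then, are a little off and sometimes report something else, mostly with a low value. They report only what shows in the picture. A call takes as long as a camera call. They do not tell look-alikes from the thing itself.
- spotter.cut_out(thing, camera): "mask" (400x640 bool, what is visible of it).
- spotter.pinpoint(thing, camera): "xyz" ([x, y, z] in m, in world coordinates, good to about 4 mm: a listed point, or the origin of a listed thing).
The state is a dict: "time": time; "joint_positions": joint angles; "joint_vel": joint speeds; "joint_torque": joint torques, N m; "tcp_pos": TCP position; "ee_rot": TCP orientation; "contact_force": force on the tool from outside, world axes, zero at the start; "moment": the same for the moment, N m; "gripper_width": finger opening in m.
Only numpy, scipy, OpenCV 4.12 (cv2) and the standard library are available. Lean on these libraries where they do the work, as an engineer would, in place of code of your own. Each camera call takes 0.05 s, during which the arm holds its last target. There are 200 camera calls.

## Working session

There is one attempt and no reset: what is moved stays moved. The work goes in short steps, Python scripts to look and compute and a tool call to move; the robot and the scene stay as the last step left them, time stands still between calls to the robot, and variables do not carry over. Pictures are saved under pics/ and viewed, about 8 in all and at most 12, crops included, and the job is handed in when it is done.

Besides the shell and the picture viewer there is one more tool, called after ">>>" by a JSON object that holds its "op" and its "data", one argument or row to a line. servo_tool: Moves the arm, as the interface text tells. Its arguments: {"type":"object","properties":{"commands":{"type":"array"}},"required":["commands"]}

```bash
mkdir -p pics
python3 - <<'E'
from station import ctrl,get_image,get_calibration,spotter
import cv2,numpy as np
s=ctrl.get_state();print(s['time'],s['tcp_pos'],s['ee_rot'],s['gripper_width'])
for n in("scene","top"):
    im=get_image(n);cv2.imwrite(f"pics/{n}0.png",im[:,:,::-1])
    c=get_calibration(n);print(n,np.round(c['K'],1).tolist(),np.round(-np.array(c['R']).T@c['t'],3))
    for t in("star","serve","base","lock_top","tub_red","tub_yellow","tub_blue","tub_white","shaker","mug","cutter"):
        print(t,[(np.round(d['xyz'],3).tolist(),round(d['conf'],2)) for d in spotter.pinpoint(t,n)][:4])
E
```

```text
0.0 [ 0.20588683 -0.50969722  0.23815914] [-3.08251716e+00 -5.98912933e-01 -1.71606094e-05] 0.08789043986579279
scene [[419.7, 0.0, 327.6], [0.0, 419.7, 208.4], [0.0, 0.0, 1.0]] [ 1.493 -0.278  0.851]
star [([0.545, -0.028, -0.003], 0.81), ([0.632, 0.423, -0.004], 0.18)]
serve []
base []
lock_top [([0.548, -0.027, 0.169], 0.52), ([0.513, -0.114, 0.034], 0.28)]
tub_red [([0.438, 0.267, -0.001], 0.97), ([0.458, -0.0, 0.034], 0.44)]
tub_yellow [([0.573, 0.065, 0.036], 0.6), ([0.516, -0.115, 0.037], 0.32), ([0.637, -0.053, 0.031], 0.23)]
tub_blue [([0.517, -0.116, 0.032], 0.79)]
tub_white [([0.635, -0.056, 0.032], 0.67), ([0.694, -0.324, 0.007], 0.65)]
shaker [([0.445, 0.153, -0.003], 0.63)]
mug [([0.508, 0.456, 0.004], 0.85)]
cutter [([0.656, -0.213, 0.0], 0.96)]
top [[511.7, 0.0, 325.4], [0.0, 511.7, 205.2], [0.0, 0.0, 1.0]] [ 0.332 -0.029  1.541]
star [([0.542, -0.025, 0.004], 0.61)]
serve [([0.542, -0.025, 0.004], 0.18)]
base []
lock_top [([0.543, -0.024, 0.163], 0.7), ([0.572, 0.061, 0.031], 0.41)]
tub_red [([0.438, 0.27, 0.005], 0.69)]
tub_yellow [([0.574, 0.062, 0.03], 0.75)]
tub_blue [([0.517, -0.111, 0.034], 0.69)]
tub_white [([0.693, -0.326, -0.001], 0.92), ([0.636, -0.053, 0.037], 0.6)]
shaker [([0.446, 0.15, -0.005], 0.54)]
mug [([0.508, 0.456, 0.003], 0.94)]
cutter [([0.652, -0.211, 0.001], 0.46)]
```

View pics/top0.png

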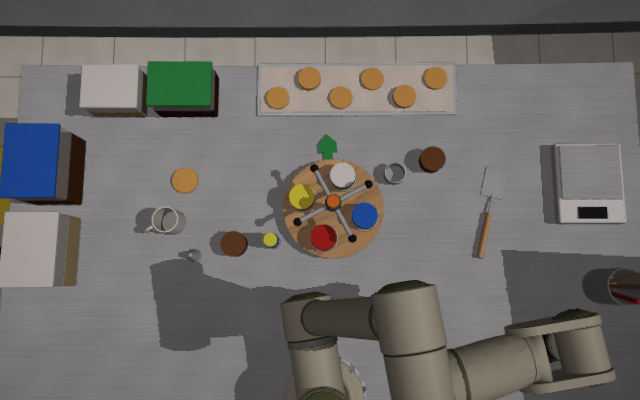

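View pics/scene0.png

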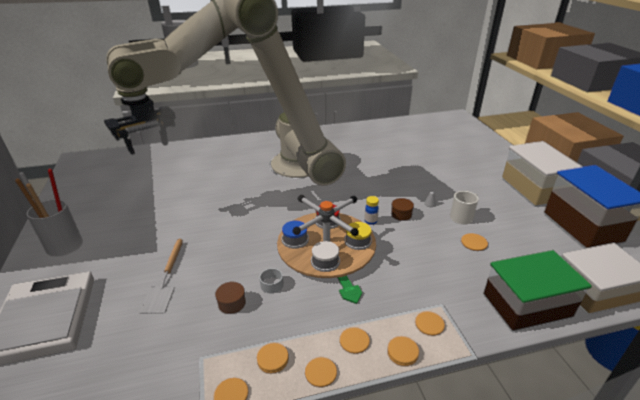

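The top picture shows the hub at (333,202), the red lid at (323,238) and the green arrow at (328,147). Brown look-alikes are at (432,159) and (234,243), off the disc. The red-lidded tub on the disc fits the description. Next I'll measure the axis and angles by colour, and confirm it in a crop.

```bash
cat > h.py <<'E'
from station import ctrl,get_image,get_calibration,spotter
import cv2,numpy as np
def ray(n,uv,z):
    c=get_calibration(n);R=np.array(c['R']);t=np.array(c['t'])
    p=cv2.undistortPoints(np.array(uv,float).reshape(-1,1,2),np.array(c['K']),np.array(c['D'])).reshape(-1,2)
    d=np.c_[p,np.ones(len(p))]@R; o=-R.T@t
    return (o+d*((z-o[2])/d[:,2])[:,None])[:,:2]
def px(n,X):
    c=get_calibration(n);return cv2.projectPoints(np.array(X,float).reshape(-1,3),cv2.Rodrigues(np.array(c['R']))[0],np.array(c['t']),np.array(c['K']),np.array(c['D']))[0].reshape(-1,2)
HUE={'red':(175,5,150),'yellow':(24,34,150),'blue':(105,118,150),'green':(55,85,120),'orange':(6,14,150)}
def blob(im,col,near,win):
    h=cv2.cvtColor(im,cv2.COLOR_RGB2HSV).astype(int);a,b,s=HUE[col]
    H=h[...,0];m=((H>=a)&(H<=b) if a<b else (H>=a)|(H<=b))&(h[...,1]>s)&(h[...,2]>60)
    yy,xx=np.mgrid[:400,:640];m&=(np.hypot(xx-near[0],yy-near[1])<win)
    n,l,st,_=cv2.connectedComponentsWithStats(m.astype(np.uint8))
    if n<2:return None
    k=1+st[1:,4].argmax();y,x=np.nonzero(l==k);return np.c_[x,y]
def ang(v): return np.degrees(np.arctan2(v[1],v[0]))
def hull_c(p):
    (x,y),r=cv2.minEnclosingCircle(p.astype(np.float32));return (x,y),r
E
python3 - <<'E'
from h import *
im=get_image('top')
near=px('top',[[0.543,-.026,.1]])[0]
A=None
for c,z in(('red',.081),('yellow',.081),('blue',.081),('orange',.169),('green',0)):
    p=blob(im,c,near,80)
    if p is None: print(c,None);continue
    if c=='green':
        w=ray('top',p,0);print('green n',len(p),'centroid',w.mean(0),'far',w[np.argmax(w[:,0])]);G=w
    else:
        u,r=hull_c(p);w=ray('top',[u],z)[0];m=ray('top',[p.mean(0)],z)[0];print(c,len(p),u,round(r,1),w.round(4),m.round(4))
x,y=int(near[0]),int(near[1])
crop=cv2.resize(im[y-85:y+75,x-85:x+85],None,fx=3.5,fy=3.5,interpolation=cv2.INTER_CUBIC)
cv2.imwrite('pics/crop1.png',crop[:,:,::-1]);print(x-85,y-85)
s=ctrl.get_state();print(s['time'],cv2.Rodrigues(np.array(s['ee_rot']))[0].round(3))
E
```

```text
red 521 (323.0, 237.0) 13.0 [ 0.4539 -0.0011] [ 0.4533 -0.001 ]
yellow 503 (301.08380126953125, 196.3966522216797) 12.8 [0.5716 0.0624] [0.5718 0.0619]
blue 504 (364.278076171875, 214.97518920898438) 12.8 [ 0.5171 -0.1197] [ 0.5167 -0.1193]
orange 137 (332.78570556640625, 200.92857360839844) 6.6 [ 0.5445 -0.0293] [ 0.5446 -0.0292]
green n 288 centroid [ 0.74045905 -0.01250786] far [ 0.77776227 -0.00867868]
246 120
1.25 [[ 0.927  0.374 -0.   ]
 [ 0.374 -0.927 -0.   ]
 [-0.     0.    -1.   ]]
```

View pics/crop1.png

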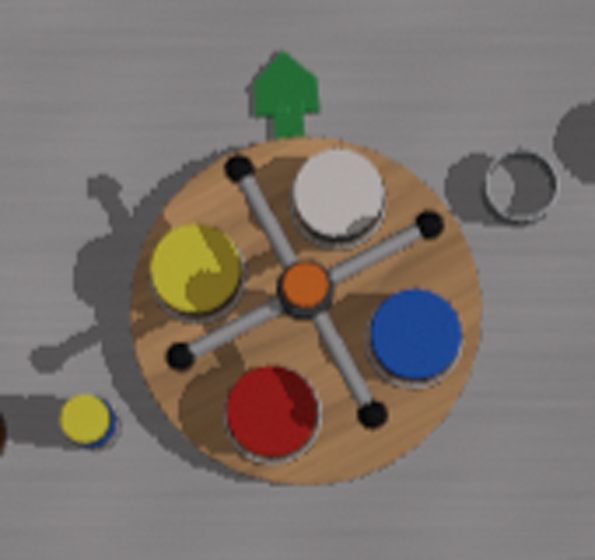

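The crop confirms the red lid at crop (272,412), on the disc. The arrow is at crop (285,85) and the spokes lie between the tubs.

Measurements:
- **Axis:** (0.5445, -0.029)
- **Arrow:** 4.9°
- **Red tub:** 163.1°, so the wheel needs about -158.3°
- **Spokes:** 28, 118, 208 and 298°

I'll push the 208° spoke clockwise with the tool turning along with it.

>>> {"op": "servo_tool", "data": {
  "commands": [
    [[0.04,-0.026,0],-8,0],
    [[0.08,-0.052,0],-16,0],
    [[0.12,-0.078,0],-24,0],
    [[0.16,-0.104,0],-32,0],
    [[0.2,-0.13,0],-40,0],
    [[0.24,-0.157,0],-48,0],
    [[0.28,-0.183,0],-56,0],
    [[0.32,-0.209,0],-64,0],
    [[0.36,-0.235,0],-72,0],
    [[0.39,-0.255,0],-80,0]
  ]
}}

```text
time: 2.25
tcp_pos: [0.4731, -0.1251, 0.2389]
ee_rot: [1.968, 2.448, 0.0]
contact_force: [0.4, -0.9, 0.7]
gripper_width: 0.0104
```

```bash
cat >> h.py <<'E'
AX=np.array([.5445,-.029])
def pose(spoke,d,z,r=.075):
    a=np.radians(spoke);p=AX+r*np.array([np.cos(a),np.sin(a)])+d*np.array([-np.sin(a),np.cos(a)])
    return [p[0],p[1],z,spoke-90]
def rows(targets,w=0,xyz=None,yaw=None):
    s=ctrl.get_state();R=cv2.Rodrigues(np.array(s['ee_rot']))[0];p=np.array(s['tcp_pos']);y0=ang(R[:2,0])
    if xyz is not None:
        p=np.array(xyz);y0=yaw;a=np.radians(y0);R=np.array([[np.cos(a),np.sin(a),0],[np.sin(a),-np.cos(a),0],[0,0,-1]])
    out=[]
    for t in targets:
        d=R.T@(np.array(t[:3])-p);turn=-((t[3]-y0+180)%360-180)
        out.append([[round(float(v),4) for v in d],round(float(turn),1),w])
    print('t',s['time'],'pos',np.round(s['tcp_pos'],4),'yaw',round(y0,2),'F',np.round(s['contact_force'],1));print(str(out).replace(' ',''))
E
python3 - <<'E'
from h import *
rows([pose(208.1,.035,z) for z in (.238,.122)])
E
```

```text
t 2.25 pos [ 0.4731 -0.1251  0.2389] yaw 102.39 F [ 0.4 -0.9  0.7]
[[[0.0246,0.0276,0.0009],-15.7,0],[[0.0246,0.0275,0.1169],-15.7,0]]
```

>>> {"op": "servo_tool", "data": {
  "commands": [
    [[0.012,0.014,0.0],-8,0],
    [[0.025,0.028,0.0],-15.7,0],
    [[0.025,0.028,0.03],-15.7,0],
    [[0.025,0.028,0.06],-15.7,0],
    [[0.025,0.028,0.09],-15.7,0],
    [[0.025,0.028,0.117],-15.7,0],
    [[0.025,0.028,0.117],-15.7,0]
  ]
}}

```text
time: 2.95
tcp_pos: [0.4929, -0.0966, 0.1192]
ee_rot: [-1.622, -2.683, 0.001]
contact_force: [0.3, 0.0, 1.2]
gripper_width: 0.0003
```

Run:
```python
from h import *
rows([pose(208.1,.020,.122),pose(208.1,.016,.122)]+[pose(208.1-2*k,.016,.122) for k in range(1,9)])
```

```text
t 2.95 pos [ 0.4929 -0.0966  0.1192] yaw 117.69 F [0.3 0.  1.2]
[[[0.0154,0.0023,-0.0028],-0.4,0],[[0.0194,0.0022,-0.0027],-0.4,0],[[0.022,0.0017,-0.0027],1.6,0],[[0.0246,0.0013,-0.0027],3.6,0],[[0.0273,0.0009,-0.0027],5.6,0],[[0.03,0.0006,-0.0027],7.6,0],[[0.0326,0.0005,-0.0027],9.6,0],[[0.0353,0.0004,-0.0027],11.6,0],[[0.038,0.0004,-0.0026],13.6,0],[[0.0407,0.0006,-0.0026],15.6,0]]
```

>>> {"op": "servo_tool", "data": {
  "commands": [
    [[0.0154,0.0023,-0.0027],0,0],
    [[0.0194,0.0022,-0.0027],0,0],
    [[0.022,0.0017,-0.0027],1.6,0],
    [[0.0246,0.0013,-0.0027],3.6,0],
    [[0.0273,0.0009,-0.0027],5.6,0],
    [[0.03,0.0006,-0.0027],7.6,0],
    [[0.0326,0.0005,-0.0027],9.6,0],
    [[0.0353,0.0004,-0.0027],11.6,0],
    [[0.038,0.0004,-0.0027],13.6,0],
    [[0.0407,0.0006,-0.0027],15.6,0]
  ]
}}

```text
time: 3.95
tcp_pos: [0.4761, -0.0611, 0.1261]
ee_rot: [1.974, 2.44, -0.0]
contact_force: [-1.9, -3.6, 1.6]
gripper_width: 0.0004
```

```bash
cat >> h.py <<'E'
def wheel(n='top'):
    im=get_image(n);near=px(n,[[AX[0],AX[1],.1]])[0];o={}
    for c,off in(('red',0),('yellow',90),('blue',-90)):
        p=blob(im,c,near,75)
        if p is None or len(p)<250: o[c]=None;continue
        u,r=hull_c(p);w=ray(n,[u],.081)[0]-AX;a=ang(w)+off
        o[c]=(round((a+180)%360-180,1),round(np.hypot(*w),4),len(p))
    print(n,o);return im
E
python3 - <<'E'
from h import *
im=wheel();cv2.imwrite('pics/t2.png',im[100:320,200:470][:,:,::-1])
rows([pose(192.1-4*k,.016,.122) for k in range(1,11)])
E
```

```text
top {'red': None, 'yellow': (np.float64(148.0), np.float64(0.0943), 502), 'blue': None}
t 4.0 pos [ 0.4759 -0.0606  0.1261] yaw 101.96 F [-1.2  0.2  0.3]
[[[0.0058,-0.0023,0.004],3.9,0],[[0.0111,-0.0029,0.004],7.9,0],[[0.0164,-0.0031,0.004],11.9,0],[[0.0218,-0.0029,0.004],15.9,0],[[0.0271,-0.0024,0.004],19.9,0],[[0.0324,-0.0015,0.004],23.9,0],[[0.0376,-0.0002,0.004],27.9,0],[[0.0427,0.0015,0.004],31.9,0],[[0.0477,0.0034,0.004],35.9,0],[[0.0525,0.0058,0.004],39.9,0]]
```

View pics/t2.png

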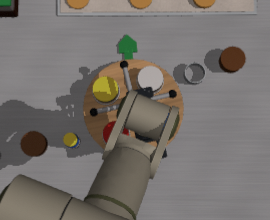

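>>> {"op": "servo_tool", "data": {
  "commands": [
    [[0.0058,-0.0023,0.003],3.9,0],
    [[0.0111,-0.0029,0.005],7.9,0],
    [[0.0164,-0.0031,0.005],11.9,0],
    [[0.0218,-0.0029,0.005],15.9,0],
    [[0.0271,-0.0024,0.005],19.9,0],
    [[0.0324,-0.0015,0.005],23.9,0],
    [[0.0376,-0.0002,0.005],27.9,0],
    [[0.0427,0.0015,0.005],31.9,0],
    [[0.0477,0.0034,0.005],35.9,0],
    [[0.0525,0.0058,0.005],39.9,0]
  ]
}}

```text
time: 5.0
tcp_pos: [0.4703, -0.0081, 0.1207]
ee_rot: [2.69, 1.62, 0.0]
contact_force: [-3.8, -2.3, 3.3]
gripper_width: 0.0007
```

Run:
```python
from h import *
wheel();wheel('scene')
rows([pose(152.1-4*k,.016,.122) for k in range(1,11)])
```

```text
top {'red': None, 'yellow': (np.float64(108.2), np.float64(0.0943), 501), 'blue': None}
scene {'red': None, 'yellow': (np.float64(106.4), np.float64(0.1029), 403), 'blue': None}
t 5.1 pos [ 0.4708 -0.0077  0.1206] yaw 62.24 F [ 0.5  0.6 -0. ]
[[[0.0049,-0.0008,-0.0014],4.1,0],[[0.0103,-0.0014,-0.0014],8.1,0],[[0.0156,-0.0016,-0.0014],12.1,0],[[0.021,-0.0014,-0.0014],16.1,0],[[0.0263,-0.0008,-0.0014],20.1,0],[[0.0316,0.0001,-0.0014],24.1,0],[[0.0367,0.0014,-0.0014],28.1,0],[[0.0418,0.0031,-0.0014],32.1,0],[[0.0468,0.0051,-0.0014],36.1,0],[[0.0516,0.0075,-0.0014],40.1,0]]
```

Wheel tracking well (108°). On to 68°.

>>> {"op": "servo_tool", "data": {
  "commands": [
    [[0.0049,-0.0008,0],4.1,0],
    [[0.0103,-0.0014,0],8.1,0],
    [[0.0156,-0.0016,0],12.1,0],
    [[0.021,-0.0014,0],16.1,0],
    [[0.0263,-0.0008,0],20.1,0],
    [[0.0316,0.0001,0],24.1,0],
    [[0.0367,0.0014,0],28.1,0],
    [[0.0418,0.0031,0],32.1,0],
    [[0.0468,0.0051,0],36.1,0],
    [[0.0516,0.0075,0],40.1,0]
  ]
}}

```text
time: 6.1
tcp_pos: [0.5003, 0.0344, 0.1199]
ee_rot: [-3.082, -0.602, 0.003]
contact_force: [-5.9, 1.9, 1.8]
gripper_width: 0.0006
```

Run:
```python
from h import *
wheel();wheel('scene')
rows([pose(112.1-4*k,.016,.122) for k in range(1,11)])
```

```text
top {'red': None, 'yellow': (np.float64(68.2), np.float64(0.0948), 507), 'blue': None}
scene {'red': (np.float64(63.3), np.float64(0.101), 274), 'yellow': (np.float64(69.7), np.float64(0.0988), 410), 'blue': None}
t 6.2 pos [0.5016 0.0342 0.12  ] yaw 22.21 F [-0.3 -0.2  0.5]
[[[0.0052,-0.0012,-0.002],4.1,0],[[0.0106,-0.0018,-0.0019],8.1,0],[[0.0159,-0.002,-0.0019],12.1,0],[[0.0213,-0.0018,-0.0019],16.1,0],[[0.0266,-0.0012,-0.0019],20.1,0],[[0.0318,-0.0003,-0.0019],24.1,0],[[0.037,0.001,-0.0019],28.1,0],[[0.0421,0.0027,-0.0019],32.1,0],[[0.0471,0.0047,-0.0019],36.1,0],[[0.0519,0.007,-0.0019],40.1,0]]
```

>>> {"op": "servo_tool", "data": {
  "commands": [
    [[0.0052,-0.0012,0],4.1,0],
    [[0.0106,-0.0018,0],8.1,0],
    [[0.0159,-0.002,0],12.1,0],
    [[0.0213,-0.0018,0],16.1,0],
    [[0.0266,-0.0012,0],20.1,0],
    [[0.0318,-0.0003,0],24.1,0],
    [[0.037,0.001,0],28.1,0],
    [[0.0421,0.0027,0],32.1,0],
    [[0.0471,0.0047,0],36.1,0],
    [[0.0519,0.007,0],40.1,0]
  ]
}}

```text
time: 7.2
tcp_pos: [0.5515, 0.0477, 0.1198]
ee_rot: [-3.102, 0.489, 0.002]
contact_force: [-4.0, 5.0, 2.0]
gripper_width: 0.0006
```

Run:
```python
from h import *
wheel();wheel('scene')
rows([pose(s,.016,.121) for s in (69,66,63,60,58,56,55,54.5,54)])
```

```text
top {'red': None, 'yellow': (np.float64(27.2), np.float64(0.095), 517), 'blue': None}
scene {'red': (np.float64(25.3), np.float64(0.101), 392), 'yellow': (np.float64(28.9), np.float64(0.0954), 377), 'blue': None}
t 7.3 pos [0.5524 0.0469 0.1199] yaw -17.87 F [-0.2  0.2 -0. ]
[[[0.0039,-0.0011,-0.0011],3.1,0],[[0.0079,-0.0016,-0.0011],6.1,0],[[0.0119,-0.0019,-0.0011],9.1,0],[[0.0159,-0.002,-0.0011],12.1,0],[[0.0185,-0.002,-0.0011],14.1,0],[[0.0212,-0.0018,-0.0011],16.1,0],[[0.0226,-0.0017,-0.0011],17.1,0],[[0.0232,-0.0017,-0.0011],17.6,0],[[0.0239,-0.0016,-0.0011],18.1,0]]
```

>>> {"op": "servo_tool", "data": {
  "commands": [
    [[0.0039,-0.0011,0],3.1,0],
    [[0.0079,-0.0016,0],6.1,0],
    [[0.0119,-0.0019,0],9.1,0],
    [[0.0159,-0.002,0],12.1,0],
    [[0.0185,-0.002,0],14.1,0],
    [[0.0212,-0.0018,0],16.1,0],
    [[0.0226,-0.0017,0],17.1,0],
    [[0.0232,-0.0017,0],17.6,0],
    [[0.0239,-0.0016,0],18.1,0]
  ]
}}

```text
time: 8.2
tcp_pos: [0.5751, 0.041, 0.1197]
ee_rot: [-2.987, 0.972, -0.0]
contact_force: [-2.7, 2.9, 3.5]
gripper_width: 0.0003
```

Run:
```python
from h import *
im=wheel();wheel('scene')
rows([pose(s,.016,.121) for s in (53,52,51)])
near=px('top',[[AX[0],AX[1],.1]])[0]
p=blob(im,'green',near,80)
if p is not None:
    w=ray('top',p,0)-AX;print(len(p),ang(w.mean(0)))
```

```text
top {'red': None, 'yellow': (np.float64(7.5), np.float64(0.0952), 524), 'blue': None}
scene {'red': (np.float64(8.8), np.float64(0.1019), 399), 'yellow': (np.float64(11.3), np.float64(0.094), 351), 'blue': None}
t 8.3 pos [0.5753 0.0409 0.1197] yaw -36.07 F [-2.4  2.1  3.3]
[[[0.0015,-0.0006,-0.0013],0.9,0],[[0.0028,-0.0009,-0.0013],1.9,0],[[0.0041,-0.0011,-0.0013],2.9,0]]
285 4.743031120209851
```

>>> {"op": "servo_tool", "data": {
  "commands": [
    [[-0.005,0,0],0,0],
    [[-0.015,0,0],0,0],
    [[-0.015,0,-0.04],0,0],
    [[-0.015,0,-0.08],0,0],
    [[-0.015,0,-0.12],0,0],
    [[-0.01,0.04,-0.12],0,0],
    [[0,0.09,-0.12],0,0],
    [[0,0.14,-0.12],0,0],
    [[0,0.19,-0.12],0,0],
    [[0,0.24,-0.12],0,0]
  ]
}}

```text
time: 9.3
tcp_pos: [0.4327, -0.1529, 0.2394]
ee_rot: [2.987, -0.972, 0.001]
contact_force: [1.2, -0.5, -0.1]
gripper_width: 0.0002
```

>>> {"op": "servo_tool", "data": {
  "commands": [
    [[0,0.05,0],0,0],
    [[0.01,0.1,0],0,0],
    [[0.02,0.15,0],0,0],
    [[0.03,0.2,0],0,0],
    [[0.036,0.25,0],0,0],
    [[0.036,0.28,0],0,0],
    [[0.036,0.28,0],0,0]
  ]
}}

```text
time: 10.0
tcp_pos: [0.2964, -0.402, 0.2389]
ee_rot: [2.984, -0.98, -0.001]
contact_force: [1.2, -0.6, 0.2]
gripper_width: 0.0003
```

```bash
cat >> h.py <<'E'
def look(name):
    im=wheel();near=px('top',[[AX[0],AX[1],.1]])[0]
    h=cv2.cvtColor(im,cv2.COLOR_RGB2HSV).astype(int)
    for c,z in(('orange',.169),('green',0),('red',.081),('yellow',.081),('blue',.081)):
        p=blob(im,c,near,80)
        if p is None: continue
        w=ray('top',p,z);e=ray('top',[hull_c(p)[0]],z)[0];print(c,len(p),'mean',w.mean(0).round(4),'circ',e.round(4),'ang',ang(w.mean(0)-AX).round(2))
    # dark balls at z=.133, searched near radius .112
    best=[]
    for a in np.arange(0,90,.25):
        X=[[AX[0]+.112*np.cos(np.radians(a+k*90)),AX[1]+.112*np.sin(np.radians(a+k*90)),.133] for k in range(4)]
        v=[]
        for u in px('top',X):
            m=np.zeros((400,640),np.uint8);cv2.circle(m,tuple(int(round(q*16)) for q in u),int(3.5*16),255,-1,shift=4);v.append(cv2.mean(im.max(2),m)[0])
        best.append((sum(v),a))
    best.sort();print('ball fit',best[:4], 'spoke mean',np.mean([b[1] for b in best[:5]]))
    x,y=int(near[0]),int(near[1])
    cv2.imwrite(name,cv2.resize(im[y-85:y+75,x-85:x+85],None,fx=3.5,fy=3.5,interpolation=cv2.INTER_CUBIC)[:,:,::-1])
E
python3 - <<'E'
from h import *
look('pics/l1.png');s=ctrl.get_state();print(s['time'],s['tcp_pos'])
E
```

```text
top {'red': (np.float64(7.5), np.float64(0.0949), 502), 'yellow': (np.float64(7.1), np.float64(0.0953), 526), 'blue': (np.float64(7.9), np.float64(0.0947), 499)}
orange 138 mean [ 0.5448 -0.0293] circ [ 0.545  -0.0292] ang -46.17
green 290 mean [ 0.7404 -0.0126] circ [ 0.7408 -0.0133] ang 4.78
red 502 mean [ 0.6383 -0.0163] circ [ 0.6386 -0.0167] ang 7.73
yellow 526 mean [ 0.5567 -0.123 ] circ [ 0.5563 -0.1236] ang -82.59
blue 499 mean [0.5317 0.0648] circ [0.5314 0.0648] ang 97.75
ball fit [(113.25488493269648, np.float64(52.75)), (116.21542553191489, np.float64(52.5)), (118.65147814444927, np.float64(52.25)), (118.6655449413808, np.float64(53.0))] spoke mean 52.75
10.05 [ 0.29746823 -0.40017484  0.23897593]
```

View pics/l1.png

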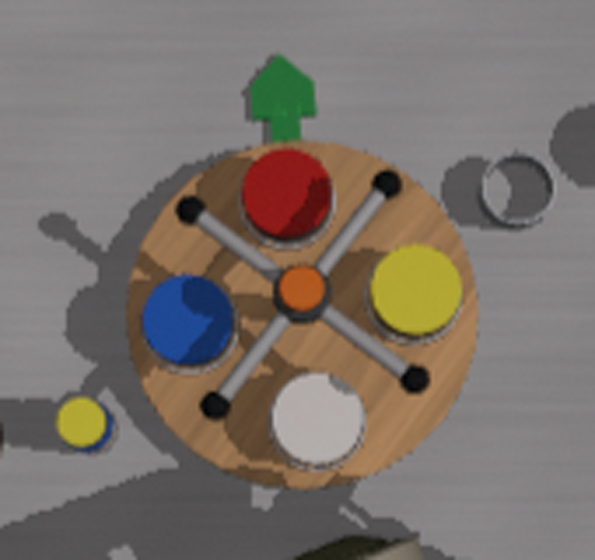

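Red is now at 7.5° (tub fit) or 7.75° (ball fit), with the arrow at 4.8°, so about 2.8° of clockwise turn remains. Going back for a fine push.

Run:
```python
from h import *
a=pose(52.6,.034,.24);rows([a,pose(52.6,.034,.12)])
rows([pose(52.6,.020,.12),pose(52,.018,.12),pose(51,.0178,.12),pose(50.4,.0177,.12),pose(49.9,.0177,.12)],xyz=pose(52.6,.034,.12)[:3],yaw=-37.4)
```

```text
t 10.05 pos [ 0.2975 -0.4002  0.239 ] yaw -36.26 F [ 0.1 -0.5 -0.9]
[[[-0.0529,-0.5211,-0.0009],1.1,0],[[-0.0528,-0.521,0.1191],1.1,0]]
t 10.05 pos [ 0.2975 -0.4002  0.239 ] yaw -37.4 F [ 0.1 -0.5 -0.9]
[[[0.014,-0.0,0.0],-0.0,0],[[0.0168,-0.0002,0.0],0.6,0],[[0.0183,-0.0005,0.0],1.6,0],[[0.0192,-0.0006,0.0],2.2,0],[[0.0199,-0.0008,0.0],2.7,0]]
```

>>> {"op": "servo_tool", "data": {
  "commands": [
    [[-0.005,-0.05,0],0,0],
    [[-0.01,-0.1,0],0,0],
    [[-0.015,-0.15,0],0,0],
    [[-0.02,-0.2,0],0,0],
    [[-0.025,-0.25,0],0,0],
    [[-0.03,-0.3,0],0,0],
    [[-0.036,-0.35,0],0,0],
    [[-0.042,-0.4,0],0,0],
    [[-0.048,-0.45,0],0,0],
    [[-0.053,-0.49,0],0,0]
  ]
}}

```text
time: 11.05
tcp_pos: [0.5443, 0.0318, 0.2396]
ee_rot: [-2.988, 0.969, -0.0]
contact_force: [0.7, -1.0, 0.4]
gripper_width: 0.0001
```

>>> {"op": "servo_tool", "data": {
  "commands": [
    [[0,-0.031,0],1.1,0],
    [[0,-0.031,0.0],1.1,0],
    [[0,-0.031,0.04],1.1,0],
    [[0,-0.031,0.08],1.1,0],
    [[0,-0.031,0.119],1.1,0],
    [[0,-0.031,0.119],1.1,0],
    [[0,-0.031,0.119],1.1,0]
  ]
}}

```text
time: 11.75
tcp_pos: [0.5625, 0.0528, 0.1216]
ee_rot: [-2.978, 1.001, -0.001]
contact_force: [-0.1, -1.4, 0.4]
gripper_width: 0.0003
```

Run:
```python
from h import *
rows([pose(52.6,.024,.12),pose(52.6,.019,.12),pose(51.5,.018,.12),pose(51,.0178,.12),pose(50.4,.0177,.12),pose(49.9,.0177,.12)])
```

```text
t 11.75 pos [0.5625 0.0528 0.1216] yaw -37.18 F [-0.1 -1.4  0.4]
[[[0.0114,0.001,0.0016],0.2,0],[[0.0164,0.001,0.0016],0.2,0],[[0.0189,0.0007,0.0016],1.3,0],[[0.0197,0.0005,0.0016],1.8,0],[[0.0206,0.0004,0.0016],2.4,0],[[0.0213,0.0003,0.0016],2.9,0]]
```

>>> {"op": "servo_tool", "data": {
  "commands": [
    [[0.0114,0.001,0.0016],0.2,0],
    [[0.0164,0.001,0.0016],0.2,0],
    [[0.0189,0.0007,0.0016],1.3,0],
    [[0.0197,0.0005,0.0016],1.8,0],
    [[0.0206,0.0004,0.0016],2.4,0],
    [[0.0213,0.0003,0.0016],2.9,0],
    [[0.0213,0.0003,0.0016],2.9,0]
  ]
}}

```text
time: 12.45
tcp_pos: [0.5794, 0.0395, 0.1189]
ee_rot: [-2.951, 1.078, -0.0]
contact_force: [-1.3, 1.4, 2.2]
gripper_width: 0.0005
```

Run:
```python
from h import *
wheel();wheel('scene')
s=ctrl.get_state();d=np.array(s['tcp_pos'][:2])-AX
print(s['tcp_pos'],s['contact_force'],'pred spoke',ang(d)-np.degrees(np.arcsin(.018/np.hypot(*d))))
```

```text
top {'red': None, 'yellow': (np.float64(4.3), np.float64(0.095), 522), 'blue': None}
scene {'red': (np.float64(5.1), np.float64(0.1026), 407), 'yellow': (np.float64(8.1), np.float64(0.0947), 338), 'blue': None}
[0.57943267 0.03950109 0.11886336] [-1.62477884  2.35590233  1.89062439] pred spoke 49.44243674369928
```

>>> {"op": "servo_tool", "data": {
  "commands": [
    [[-0.005,0,0],0,0],
    [[-0.015,0,0],0,0],
    [[-0.015,0,-0.04],0,0],
    [[-0.015,0,-0.08],0,0],
    [[-0.015,0,-0.12],0,0],
    [[-0.01,0.04,-0.12],0,0],
    [[0,0.09,-0.12],0,0],
    [[0,0.14,-0.12],0,0],
    [[0,0.19,-0.12],0,0],
    [[0,0.24,-0.12],0,0]
  ]
}}

```text
time: 13.55
tcp_pos: [0.4237, -0.144, 0.2387]
ee_rot: [2.951, -1.076, 0.001]
contact_force: [0.4, 0.0, -0.3]
gripper_width: -0.0
```

>>> {"op": "servo_tool", "data": {
  "commands": [
    [[0,0.05,0],0,0],
    [[0.01,0.1,0],0,0],
    [[0.02,0.15,0],0,0],
    [[0.03,0.2,0],0,0],
    [[0.04,0.25,0],0,0],
    [[0.05,0.28,0],0,0],
    [[0.05,0.28,0],0,0]
  ]
}}

```text
time: 14.25
tcp_pos: [0.2816, -0.3925, 0.2383]
ee_rot: [2.948, -1.083, -0.0]
contact_force: [0.4, 1.1, 0.3]
gripper_width: 0.0007
```

Run:
```python
from h import *
look('pics/l2.png');s=ctrl.get_state();print(s['time'],s['tcp_pos'])
# scene cross-check of arrow/tub/axis
im=get_image('scene');near=px('scene',[[AX[0],AX[1],.1]])[0]
W={}
for c,z in(('orange',.169),('green',0),('red',.081),('yellow',.081),('blue',.081)):
    p=blob(im,c,near,110)
    if p is not None: W[c]=ray('scene',p,z).mean(0);print('scene',c,len(p),W[c].round(4))
rows([[AX[0],AX[1],.24,-38]])
```

```text
top {'red': (np.float64(4.3), np.float64(0.0946), 505), 'yellow': (np.float64(4.3), np.float64(0.095), 523), 'blue': (np.float64(4.4), np.float64(0.0944), 501)}
orange 138 mean [ 0.5446 -0.0294] circ [ 0.5445 -0.0293] ang -69.79
green 292 mean [ 0.7402 -0.0128] circ [ 0.7408 -0.0149] ang 4.74
red 505 mean [ 0.639  -0.0217] circ [ 0.6388 -0.0218] ang 4.44
yellow 523 mean [ 0.5515 -0.1235] circ [ 0.5515 -0.1237] ang -85.79
blue 501 mean [0.5371 0.0653] circ [0.5373 0.0651] ang 94.48
ball fit [(116.14755210594876, np.float64(49.75)), (116.17566228619107, np.float64(49.5)), (118.2944566124322, np.float64(49.25)), (119.22783687943263, np.float64(50.0))] spoke mean 49.45
14.3 [ 0.28246164 -0.39039509  0.23830606]
scene orange 219 [0.6084 0.1788]
scene green 358 [ 0.7278 -0.0082]
scene red 408 [ 0.6464 -0.0196]
scene yellow 332 [ 0.5582 -0.1232]
scene blue 104 [0.564  0.0542]
t 14.35 pos [ 0.2831 -0.3892  0.2385] yaw -40.17 F [ 0.6  0.8 -0.1]
[[[-0.0326,-0.4439,-0.0013],-2.2,0]]
```

View pics/l2.png

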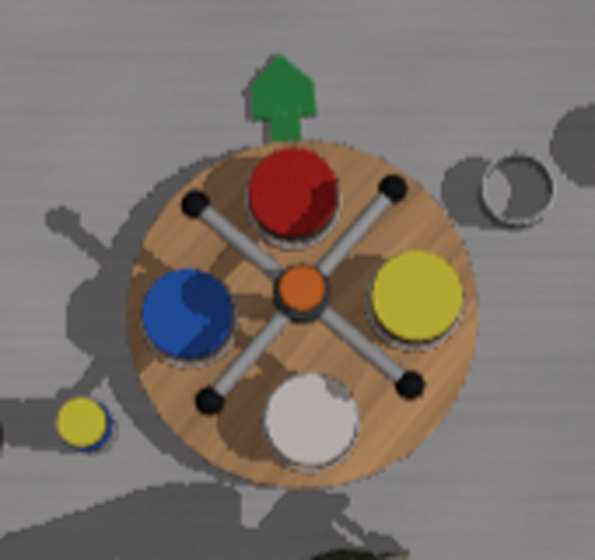

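The picture shows the red lid at crop (293,193), radially in line with the arrow at (282,95). Red reads 4.4° and the arrow 4.75°, about 0.6 mm off at the tub. Next is the cap press.

>>> {"op": "servo_tool", "data": {
  "commands": [
    [[-0.003,-0.045,0],0,0],
    [[-0.006,-0.09,0],0,0],
    [[-0.01,-0.135,0],0,0],
    [[-0.013,-0.18,0],0,0],
    [[-0.016,-0.225,0],0,0],
    [[-0.02,-0.27,0],0,0],
    [[-0.024,-0.315,0],0,0],
    [[-0.028,-0.36,0],0,0],
    [[-0.0326,-0.405,0],0,0],
    [[-0.0326,-0.442,0],0,0]
  ]
}}

```text
time: 15.35
tcp_pos: [0.5431, -0.0263, 0.2392]
ee_rot: [-2.953, 1.072, -0.0]
contact_force: [0.2, -1.2, -0.2]
gripper_width: 0.0003
```

>>> {"op": "servo_tool", "data": {
  "commands": [
    [[0,-0.002,0.01],0,0],
    [[0,-0.002,0.03],0,0],
    [[0,-0.002,0.04],0,0],
    [[0,-0.002,0.05],0,0],
    [[0,-0.002,0.05],0,0]
  ]
}}

```text
time: 15.85
tcp_pos: [0.5436, -0.029, 0.1879]
ee_rot: [2.951, -1.078, -0.003]
contact_force: [0.2, -0.2, 0.6]
gripper_width: 0.0004
```

Run:
```python
from h import *
rows([[AX[0],AX[1],z,-40.2] for z in (.18,.161)])
```

```text
t 15.85 pos [ 0.5436 -0.029   0.1879] yaw -40.12 F [ 0.2 -0.2  0.6]
[[[0.0007,-0.0006,0.0079],0.1,0],[[0.0007,-0.0006,0.0269],0.1,0]]
```

>>> {"op": "servo_tool", "data": {
  "commands": [
    [[0.0007,-0.0005,0.008],0,0],
    [[0.0007,-0.0005,0.016],0,0],
    [[0.0007,-0.0005,0.019],0,0],
    [[0.0007,-0.0005,0.021],0,0],
    [[0.0007,-0.0005,0.023],0,0],
    [[0.0007,-0.0005,0.025],0,0],
    [[0.0007,-0.0005,0.025],0,0]
  ]
}}

```text
time: 16.55
tcp_pos: [0.5453, -0.0292, 0.1638]
ee_rot: [-2.951, 1.077, -0.0]
contact_force: [0.3, 0.1, -0.0]
gripper_width: 0.0006
```

>>> {"op": "servo_tool", "data": {
  "commands": [
    [[0,0,0.001],0,0],
    [[0,0,0.002],0,0],
    [[0,0,0.003],0,0]
  ]
}}

```text
time: 16.85
tcp_pos: [0.5455, -0.0293, 0.1613]
ee_rot: [-2.951, 1.077, -0.002]
contact_force: [-4.3, 0.7, 12.8]
gripper_width: 0.0004
```

>>> {"op": "servo_tool", "data": {
  "commands": [
    [[0,0,0.001],0,0],
    [[0,0,0.0015],0,0],
    [[0,0,0.0015],0,0]
  ]
}}

```text
time: 17.15
tcp_pos: [0.5455, -0.0293, 0.1613]
ee_rot: [-2.951, 1.077, -0.004]
contact_force: [-5.9, 1.3, 18.0]
gripper_width: 0.0009
```

The tool has stopped hard at z = 0.161 with 18 N, so the cap has bottomed out. Lifting off and checking.

>>> {"op": "servo_tool", "data": {
  "commands": [
    [[0,0,-0.005],0,0],
    [[0,0,-0.02],0,0],
    [[0,0,-0.05],0,0],
    [[0,0,-0.08],0,0],
    [[0,0.03,-0.08],0,0],
    [[0,0.08,-0.08],0,0],
    [[0.005,0.13,-0.08],0,0],
    [[0.01,0.18,-0.08],0,0],
    [[0.015,0.23,-0.08],0,0],
    [[0.02,0.28,-0.08],0,0]
  ]
}}

```text
time: 18.15
tcp_pos: [0.3794, -0.2568, 0.2393]
ee_rot: [-2.951, 1.077, -0.001]
contact_force: [1.2, -0.7, 0.2]
gripper_width: 0.0002
```

>>> {"op": "servo_tool", "data": {
  "commands": [
    [[0.01,0.05,0],0,0],
    [[0.015,0.1,0],0,0],
    [[0.015,0.15,0],0,0],
    [[0.015,0.16,0],0,0],
    [[0.015,0.16,0],0,0],
    [[0.015,0.16,0],0,0]
  ]
}}

```text
time: 18.75
tcp_pos: [0.2897, -0.3867, 0.2392]
ee_rot: [-2.951, 1.077, 0.0]
contact_force: [-0.1, 0.9, -0.5]
gripper_width: 0.0006
```

Run:
```python
from h import *
look('pics/l3.png');s=ctrl.get_state();print(s['time'],s['tcp_pos'],s['contact_force'])
im=get_image('scene');near=px('scene',[[AX[0],AX[1],.12]])[0].astype(int)
old=cv2.imread('pics/scene0.png');x,y=near
v=lambda a:cv2.resize(a[y-45:y+45,x-55:x+55],None,fx=3.6,fy=3.6,interpolation=cv2.INTER_CUBIC)
cv2.imwrite('pics/s3.png',np.hstack([v(old),v(im[:,:,::-1])]))
for n in ('scene','top'):
    print(n,[(t,np.round(d[0]['xyz'],3).tolist(),round(d[0]['conf'],2)) for t in('lock_top','tub_red','shaker','cutter') for d in [spotter.pinpoint(t,n)] if d])
```

```text
top {'red': (np.float64(4.3), np.float64(0.0946), 505), 'yellow': (np.float64(4.3), np.float64(0.095), 523), 'blue': (np.float64(4.9), np.float64(0.095), 500)}
orange 137 mean [ 0.5436 -0.0292] circ [ 0.5431 -0.0287] ang -169.5
green 289 mean [ 0.7403 -0.0125] circ [ 0.7408 -0.0149] ang 4.81
red 505 mean [ 0.639  -0.0217] circ [ 0.6388 -0.0218] ang 4.44
yellow 523 mean [ 0.5515 -0.1234] circ [ 0.5515 -0.1237] ang -85.74
blue 500 mean [0.537  0.0652] circ [0.5364 0.0656] ang 94.52
ball fit [(116.24840947017104, np.float64(49.5)), (116.31993595310465, np.float64(49.75)), (118.28467876512306, np.float64(49.25)), (119.2406914893617, np.float64(50.0))] spoke mean 49.45
18.8 [ 0.28997376 -0.38636421  0.23934317] [-0.07283885  0.64126522 -1.01006757]
scene [('lock_top', [0.547, -0.026, 0.16], 0.55), ('tub_red', [0.641, -0.022, 0.032], 0.85), ('shaker', [0.446, 0.153, -0.003], 0.81), ('cutter', [0.654, -0.213, -0.0], 0.61)]
top [('lock_top', [0.544, -0.024, 0.157], 0.51), ('tub_red', [0.439, 0.267, 0.004], 0.78), ('shaker', [0.443, 0.151, -0.005], 0.77), ('cutter', [0.65, -0.21, 0.001], 0.63)]
```

View pics/l3.png

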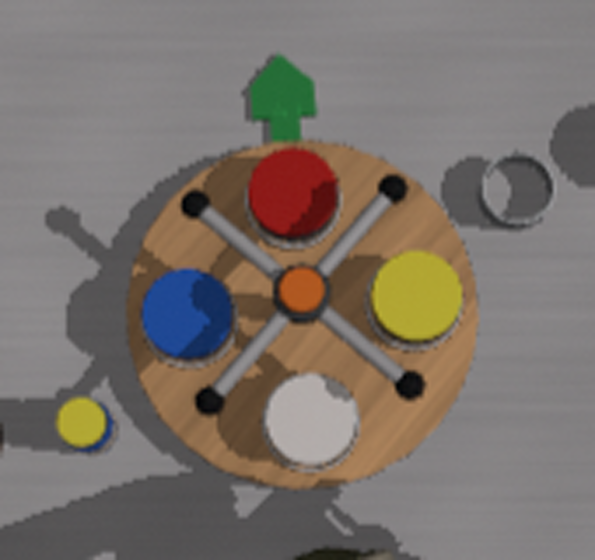

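View pics/s3.png

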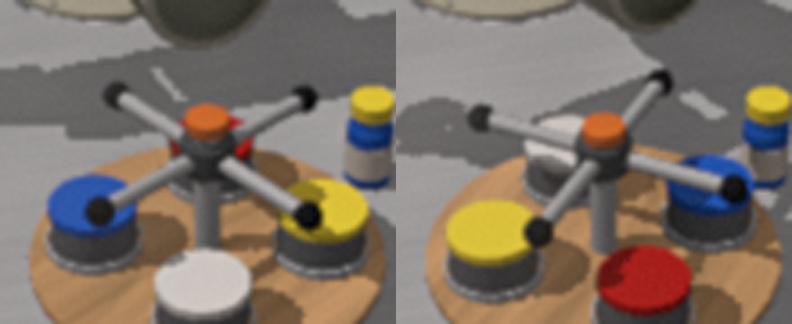

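The top view is unchanged, with the red lid at crop (293,193) in line with the arrow. In the side-by-side the cap sits about 8 crop pixels lower, which matches roughly 8 mm. Handing in.

```bash
python3 -c "
from station import close_job
print(close_job())"
```

```text
the job is handed in; nothing more can be done
None
```

The job is handed in at about 19 s: the red-lidded tub stands at the green arrow and the lock cap is pressed down. I turned the carousel about 158.7° clockwise with the shut fingertips against one spoke, at most about 7 N, then made one short correcting push of about 3°.

**Position:** the last top-camera check put the red tub at 4.3–4.4° and the arrow at 4.8°. That is about 0.4° off, or under 1 mm at the tub. The reading did not change after the cap was pressed.

**Lock cap:** the fingers stopped at 161 mm with 18 N, and the side view shows the cap lower by roughly 8 mm. `lock_top` was put at 160 mm and 157 mm by the two cameras.

**Bystanders:** the shaker and cutter are within 6 mm of where they started, about the spotter's error. I did not measure the others again, but the arm stayed well clear of them. The arm was away from everything at the end.

**Disagreements:**
- The top camera's best match for `tub_red` was a brown look-alike, both before and after, so I went by lid colour instead.
- My scene-camera angle readings were a few degrees off, because the spokes and hand hid parts of the lids. I used them only for change.

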